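# Clear the coffee-capsule bin for washing

### The arm

A 6-joint arm with a two-finger parallel gripper is mounted at the origin on a cart in front of the work surface, level with it; the furniture and walls round the work are solid. World frame = base frame: x ahead of the robot, y to its left, z up, the work surface at z = 0. Lengths are in m, angles in rad, forces in N, time in s.
With the tool pointing down it reaches from about 0.25 to 0.725 m from the base axis. Payload 4 kg.
Tool frame: the origin (TCP) lies midway between the tips of the shut fingers; the grasp point (between the pads) lies 19 mm behind it (env.pinch_z is the distance from the TCP to the grasp point, in m); z points along the fingers, y is the line along which they close (so a half turn about z gives the same grasp; the last joint's range is limited). The gripper opens to 85 mm and grips with 20 to 120 N. Pads are 22 mm wide; open, the fingers measure 114 mm over their backs; the gripper's body (76 mm by 85 mm) begins 54 mm behind the grasp point. The pads swing forward as they close: fully open they stand 13 mm farther back than shut.
Start: joints at [-1.239, 0.241, 0.005, 1.335, 0, 1.571], TCP at [0.163, -0.473, 0.231] pointing down, gripper open.
Joint ranges: [-2.72, 2.72], [-1.05, 1.87], [-1.09, 1.28], [-1.99, 2.15], [-1.42, 1.44], [-3.14, 3.14]. Speed limits (rad/s): [2.79, 2.79, 3.14, 3.14, 3.14, 3.14].

### API

Orientations are given as a rotation vector (axis times angle).
In Python, from workcell import env gives the robot as it stands.
- The arm moves only by the shell command python3 -m pendant 'ROWS' [FORCE]. ROWS is JSON, a list that holds one entry, the list of rows, each a list of 7 numbers: the shift along the tool's x, y, z in units of 0.4 m (1.0 is 0.4 m), then the turn, a rotation vector about the tool's x, y, z in units of 90 degrees (1.0 is 90 degrees), then the opening, from 0 (shut) to 1 (fully open). In form: [[[x, y, z, wx, wy, wz, gripper], ...]]. A call has 1 to 5 rows; each row shifts and turns the commanded pose from where the row before left it, along the tool's axes as they then stand; what a row does not reach is not made up. A row lasts 1/8 s, in which the tool goes at most 62.5 mm and 10.7 degrees, less where a joint would pass 70% of its speed; a pose out of reach is approached as far as the arm can. A call with a number of a shift or a turn outside -1 to 1 is refused whole. A call with a gripper value outside its range is refused whole. The fingers move at their own pace and stop on an object; FORCE is the grip in N (left out, the last holds). Time passes only in rows, so rows that do not move let the fingers close. It gives the time, the measured TCP pose, the force, the opening and the grip force at its end, in the units of the state.
- env.get_state(): the state, without advancing time (a new reading comes with each control period).
- env.snapshot(name): name is "side" or "top"; returns a dict with "image" (420x560x3 uint8, red, green, blue), "intrinsics" (3x3 intrinsics, pixels), "world_to_cam" (4x4, takes a point from world to camera coordinates). Camera axes: x right, y down, z forward; pixel columns grow to the right and rows downward; lengths in m; the calibration is good to about 2 mm. A picture is of the moment at which its call begins. There is no depth.
- env.finish_job(): hands the job in; it is judged then, once.
The state is a dict: "time_s": time; "joint_positions": joint angles; "qvel": joint speeds; "joint_efforts": joint torques, N m; "ee_pos": TCP position; "eef_rot": TCP orientation; "force": force on the tool from outside, world axes, zero at the start; "ft_torque": the same for the moment, N m; "width": opening from 0.0 (shut) to 1.0 (fully open); "grasp_force": force on a finger pad.
Only numpy, scipy, OpenCV 4.12 (cv2) and the standard library are available. Lean on these libraries where they do the work, as an engineer would, in place of code of your own. Each camera call takes 0.05 s, during which the arm holds its last target. There are 200 camera calls.

### The job

The coffee-capsule bin is going to be washed. Take hold of the bar handle on its sloping lid, tip the lid's front edge up until its rear edge comes out from under the catch, then lift it off and lay it flat on the wooden board, handle up, setting it down rather than dropping it. Move the capsule from the bin to the low well in front, standing foil side down as it was, and slide the well's cover fully shut over it; do not knock the glass or the mug about.

Things in the scene. Friction and masses are not known exactly. Their poses are not given: they have to be found in the camera images.
- station: Light-wood capsule station, 210 x 152 x 150 mm (x, y, z), walls 6 mm, immovable: a low open well at the front, a tall lidded bin behind it. Origin: centre of its underside; +x from its low front (towards the robot) to its tall back, z up.
- bin_floor (a point): Centre of the bin's floor, in the station at (+50, 0, +52) mm. Bin inside: x +1 to +99, y -70 to +70 mm; see-through front pane. Its mouth slopes up at 30 degrees, from z 75 mm at x -5 to z 135 mm at x +99 mm.
- well (a point): Centre of the open part of the well's floor, in the station at (-69, 0, +8) mm. Well inside: x -99 to -3, y -70 to +70 mm, of which x -99 to -39 is open when the cover is right back; front rim at z 40, side rims at z 48 mm. Under the shut cover it is 33 mm high.
- catch (a point): Front edge of the catch, in the station at (+84, 0, +137) mm: a dark fixed lip, 100 mm wide, on the bin's back wall (top at z 150 mm). It reaches 9 mm over the lid's rear edge, with 4 mm of play over the plate. Under it the lid can tip up by up to 25 degrees; from 8 degrees on, its front rib clears the pane and it can be drawn out forwards.
- lid: Loose light-wood lid, 160 g: plate 123 x 152 x 5.5 mm on the bin's sloping mouth; ribs 14 mm deep under it sit inside the bin with 3 mm of play. Origin: centre of the plate's underside; x up the slope to the rear edge, z the outward normal (seated: leaning 30 degrees towards the robot). Laid flat it stands on its ribs, origin 14 mm above the support.
- lid_handle (a point): Centre of the lid's aluminium bar handle, at (-15.5, 0, +22.5) mm in the lid's frame. The bar lies along the lid's y: 56 mm long, 12 mm wide (lid x), 14 mm high, on two posts, its underside 10 mm above the plate. Take it across its 12 mm width.
- lid_rear (a point): Middle of the lid's rear edge, the part under the catch, at (+61.5, 0, +2.75) mm in the lid's frame.
- capsule: Copper-coloured coffee capsule, 20 g, standing foil side down in the bin. Foil rim 37 mm across and 2 mm thick at the bottom; body 31 mm across just above it, narrowing to 28 mm at a height of 22 mm; domed top at 29 mm. Origin: centre of its underside, z up through the dome.
- cover (a joint): Travel of the well's flat dark sliding cover, in m: 0 = right back under the bin's floor, 0.060 = fully shut, towards the robot (the station's -x). It starts at 0 to 0.006. Plate 4 mm thick, its top 45 mm above the worktop.
- cover_pull (a point): Top centre of the cover's aluminium pull, a block 14 x 18 x 18 mm (station x, y, z) at the cover's front edge; at joint 0 in the station at (-32, 0, +62.5) mm, 27 mm before the bin's pane: take it across its 18 mm, along the station's y.
- board: Wooden chopping board, 200 x 300 x 22 mm (x, y, z), fixed flat on the worktop. Origin: centre of its underside.
- glass: Clear drinking glass, 80 mm across, 92 mm high, loose, behind the work. Origin: centre of its underside.
- mug: Dark mug, 84 x 116 x 98 mm with its handle, loose, behind the work. Origin: centre of its underside.
Things that resemble listed ones, but are neither listed nor needed, are in the scene too. There is more than one size of the lid; the job needs the larger.

How it is judged:
On the way, in this order (a step that is already met when the one before it is completed fails the run):
1. the lid is tipped up at its front by at least 6 degrees while its rear edge is still under the catch (angle between lid's own z axis and vertical below 0.42 rad and x of lid_rear in the frame of station above 0.084 m and z of lid_rear in the frame of station below 0.15 m), for 0.05 s.
2. the lid is set down flat on the board, still held when it is less than 10 mm above its place there (x of lid in the frame of board between -0.075 and 0.075 m and y of lid in the frame of board between -0.12 and 0.12 m and angle between lid's own z axis and vertical below 0.12 rad and z of lid in the frame of board below 0.046 m and contact force between the fingers and lid above 0.2 N), for 0.05 s.
3. the capsule stands upright on the floor of the front well (x of capsule in the frame of station between -0.086 and -0.012 m and y of capsule in the frame of station between -0.05 and 0.05 m and z of capsule in the frame of station below 0.014 m and angle between capsule's own z axis and vertical below 0.15 rad), for 0.2 s.
At the end, for the whole second after the job is handed in: The lid lies flat on the board, handle up (within 7 degrees; centre within 75 mm of the board's centre along its short side, 120 mm along its long side); the capsule stands on the well's floor, foil down (within 8 degrees); the cover is within 3 mm of shut; all at rest (all of step 3 and x of lid in the frame of board between -0.075 and 0.075 m and y of lid in the frame of board between -0.12 and 0.12 m and angle between lid's own z axis and vertical below 0.12 rad and z of lid in the frame of board below 0.04 m and value of joint cover above 0.057 m and linear speed of each of lid, capsule below 0.02 m/s); the robot touches nothing.
It fails at once if the glass or the mug is moved by more than 30 mm (distance of any of glass, mug from where it was at the start of the episode above 0.03 m).
It also fails if it takes over 58 s, if anything falls off the work surface, if the arm or the gripper's body presses on something with over 40 N, if the wrist force passes 120 N, or if a joint passes its speed limit or range.

## Working session

There is one attempt and no reset: what is moved stays moved. The work goes in short steps, Python scripts to look and compute and a shell command to move; the robot and the scene stay as the last step left them, time stands still between calls to the robot, and variables do not carry over. Pictures are saved under pics/ and viewed, at most 10 in all, crops included, and the job is handed in when it is done.

```bash
mkdir -p pics; ls
cat > h.py <<'E'
import numpy as np, cv2
from scipy.spatial.transform import Rotation as R
from workcell import env
def snap(n,f=None):
    s=env.snapshot(n)
    if f: cv2.imwrite(f,s["image"][:,:,::-1])
    return s
def ray(s,uv):
    T=np.array(s["world_to_cam"]);K=np.array(s["intrinsics"])
    d=T[:3,:3].T@np.linalg.inv(K)@np.array([uv[0],uv[1],1.]);return -T[:3,:3].T@T[:3,3],d
def onz(s,uv,z):
    o,d=ray(s,uv);return o+d*(z-o[2])/d[2]
def tri(s1,p1,s2,p2):
    o1,d1=ray(s1,p1);o2,d2=ray(s2,p2);d1=d1/np.linalg.norm(d1);d2=d2/np.linalg.norm(d2)
    t=np.linalg.lstsq(np.c_[d1,-d2],o2-o1,rcond=None)[0]
    a=o1+d1*t[0];b=o2+d2*t[1];return (a+b)/2,np.linalg.norm(a-b)
def proj(s,P):
    T=np.array(s["world_to_cam"]);K=np.array(s["intrinsics"]);c=T[:3,:3]@np.array(P)+T[:3,3];q=K@c;return q[:2]/q[2]
E
python3 - <<'E'
from h import *
a=snap("side","pics/s1.png");b=snap("top","pics/t1.png")
for s in(a,b):print(np.round(s["world_to_cam"],3),np.round(s["intrinsics"],1))
print(env.get_state(),env.pinch_z)
E
```

```text
pics
[[-0.992 -0.127 -0.014  0.508]
 [-0.059  0.554 -0.83   0.165]
 [ 0.113 -0.823 -0.557  0.986]
 [ 0.     0.     0.     1.   ]] [[430.2   0.  281.8]
 [  0.  430.2 208.3]
 [  0.    0.    1. ]]
[[-0.012 -1.    -0.021 -0.063]
 [-0.983  0.015 -0.183  0.515]
 [ 0.184  0.018 -0.983  1.065]
 [ 0.     0.     0.     1.   ]] [[399.8   0.  281.8]
 [  0.  399.8 203.9]
 [  0.    0.    1. ]]
{'time_s': 0.1, 'joint_positions': array([-1.23899448e+00,  2.41314257e-01,  3.83882381e-03,  1.33522306e+00,
        5.16328226e-07,  1.57079188e+00]), 'qvel': array([ 5.82719377e-04, -2.44913354e-03,  1.87179124e-03,  3.92786593e-05,
       -5.60890686e-04, -1.31723850e-03]), 'joint_efforts': array([-1.47337269e-03, -3.73138332e+01,  2.53009737e+01,  1.08520422e-02,
       -1.33020435e-04,  3.30155082e-06]), 'ee_pos': array([ 0.16268325, -0.47217562,  0.230506  ]), 'eef_rot': array([-3.09660694e+00, -5.18502649e-01,  4.92327022e-04]), 'force': array([-0.07792229,  0.329179  ,  0.58666928]), 'ft_torque': array([ 0.00213077, -0.03374554, -0.00680386]), 'grasp_force': 0.0, 'width': 1.0005394051960408} 0.0187
```

View pics/s1.png

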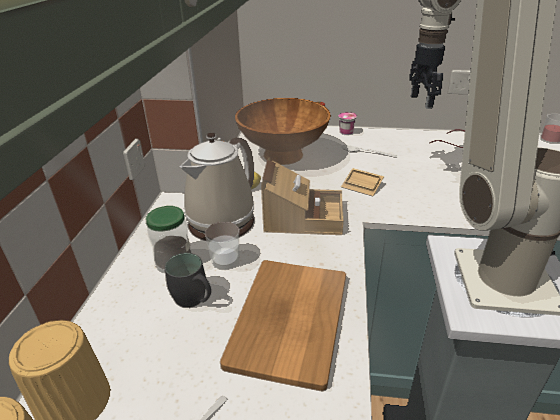

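View pics/t1.png

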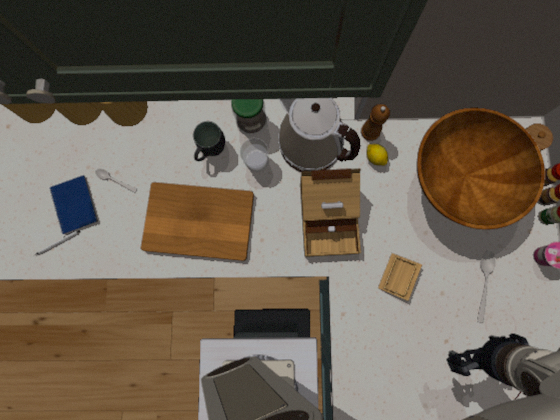

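The side view shows the station at about (300,200), with the lid's handle at (297,184) and the well on its right. The board is at (287,322), the glass at (224,243) and the mug at (187,280). In the top view the station is at (331,215) with the handle at (332,206), the board is at (198,221), the glass at (256,155) and the mug at (209,139).

Candidates for the lid:
- The plate on the bin, top (331,195), side (285,185), has the bar handle and is the larger.
- The small tray-like lid on the worktop, top (402,277), side (363,181), is the decoy.
- Bar-like things nearby are the handle at top (332,206) and the cover's pull at top (332,229).

I choose the plate on the bin.

Run:
```python
import cv2,numpy as np
a=cv2.imread("pics/s1.png")[150:240,250:350];b=cv2.imread("pics/t1.png")[160:270,290:370]
f=lambda i,k:cv2.resize(i,None,fx=k,fy=k,interpolation=cv2.INTER_CUBIC)
A=f(a,4.4);B=f(b,4.4);h=max(A.shape[0],B.shape[0])
p=lambda i:cv2.copyMakeBorder(i,0,h-i.shape[0],0,0,cv2.BORDER_CONSTANT)
c=np.hstack([p(A),p(B)]);print(c.shape,A.shape);cv2.imwrite("pics/c1.png",c)
```

```text
(484, 792, 3) (396, 440, 3)
```

View pics/c1.png

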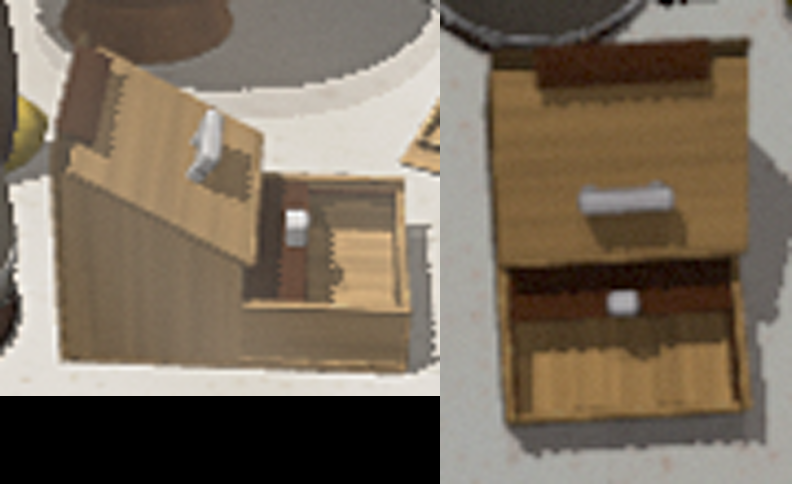

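The crop confirms the choice: the bar handle sits on the large seated lid under the dark catch, at top (332,205) and side (297,183). The cover's pull is at top (331.5,229) and side (317.5,201), and the cover is right back.

```bash
cat > m.py <<'E'
from h import *
def grey(s,box,th=135):
    x0,y0,x1,y1=box;im=s["image"][y0:y1,x0:x1].astype(int)
    m=((im.min(2)>th)&(im.max(2)-im.min(2)<28)).astype(np.uint8)
    n,l,st,c=cv2.connectedComponentsWithStats(m,connectivity=8)
    for i in range(1,n):
        if st[i,4]>8: print(st[i].tolist(),np.round(c[i]+[x0,y0],2))
    return n,l,st,c
E
python3 - <<'E'
from m import *
a=snap("side");b=snap("top")
print("side handle");grey(a,(290,170,306,195));print("side pull");grey(a,(312,194,322,208))
print("top handle");grey(b,(318,198,347,212));print("top pull");grey(b,(325,222,338,236))
c=lambda x,y:(250+(x+.5)/4.4-.5,150+(y+.5)/4.4-.5)
d=lambda x,y:(290+(x-440+.5)/4.4-.5,160+(y+.5)/4.4-.5)
for n,p,q in [("wellfront+y",(408,308),(507,420)),("wellfront-y",(403,180),(747,408)),("lid rear +y",(68,170),(492,68)),("lid front+y",(252,264),(497,266)),("lid front-y",(263,135),(747,246)),("pull top",(297,215),(624,297)),
  ("catch-y",(100,50),(710,80))]:
    P,e=tri(a,c(*p),b,d(*q));print(n,P.round(4),round(e,4))
for s,bx in((b,(130,170,265,270)),(a,(215,255,352,390))):
    x0,y0,x1,y1=bx;im=cv2.cvtColor(s["image"][y0:y1,x0:x1],cv2.COLOR_RGB2HSV)
    m=((im[...,0]<22)&(im[...,1]>90)&(im[...,2]>70)).astype(np.uint8)
    k=max(cv2.findContours(m,0,2)[0],key=cv2.contourArea);k=cv2.convexHull(k)
    ap=cv2.approxPolyDP(k,6,True)[:,0]+[x0,y0]
    for p in ap: print("board",p,onz(s,p,.022).round(4))
E
```

```text
side handle
[2, 0, 14, 20, 113] [298.44 177.43]
side pull
[3, 4, 5, 4, 20] [317.  199.5]
top handle
[4, 5, 20, 4, 61] [331.82 204.72]
top pull
[4, 5, 5, 4, 19] [331.11 228.42]
wellfront+y [ 0.3718 -0.1309  0.0497] 0.0006
wellfront-y [ 0.3769 -0.2787  0.0472] 0.0015
lid rear +y [ 0.5707 -0.1235  0.1365] 0.004
lid front+y [ 0.4634 -0.1259  0.0776] 0.0007
lid front-y [ 0.4709 -0.2782  0.0763] 0.0061
pull top [ 0.4433 -0.2037  0.0637] 0.0043
catch-y [ 0.5648 -0.2492  0.1464] 0.0076
board [151 184] [0.5834 0.3078 0.022 ]
board [252 192] [0.5551 0.0153 0.022 ]
board [245 258] [0.3677 0.0344 0.022 ]
board [142 249] [0.3964 0.3241 0.022 ]
board [264 260] [0.5529 0.0163 0.022 ]
board [345 274] [0.3618 0.0438 0.022 ]
board [322 389] [0.3992 0.3391 0.022 ]
board [221 366] [0.5833 0.3145 0.022 ]
```

```bash
cat >> h.py <<'E'
YAW=np.deg2rad(2.3);S0=np.array([.479,-.2008,0])
Rs=R.from_euler('z',YAW).as_matrix()
def st(x,y,z): return S0+Rs@np.array([x,y,z])/1e3      # station mm -> world
def tost(P): return (Rs.T@(np.array(P)-S0))*1e3
def tool(tilt,yaw,flip=1):   # tool x=-flip*lid y ..., z into the lid; tilt = slope deg
    t=np.deg2rad(tilt);A=R.from_euler('z',yaw).as_matrix()
    X=A@[np.cos(t),0,np.sin(t)];Z=A@[np.sin(t),0,-np.cos(t)]
    Y=X*flip;return np.c_[np.cross(Y,Z),Y,Z]
def plan(Rt,pt,first="turn",s=None):
    s=s or env.get_state();Rc=R.from_rotvec(s["eef_rot"]).as_matrix();d=np.array(pt)-s["ee_pos"]
    rv=R.from_matrix(Rc.T@Rt).as_rotvec()/(np.pi/2)
    print("turn",rv.round(3),"deg",round(np.linalg.norm(rv)*90,1),"| shift old axes",(Rc.T@d/.4).round(4),"new axes",(Rt.T@d/.4).round(4),"mm",round(np.linalg.norm(d)*1e3,1))
E
python3 - <<'E'
from h import *
a=snap("side");b=snap("top")
hw,e=tri(a,(296.8,182.3),b,(332.0,204.9));print("handle",hw.round(4),e,tost(hw).round(1))
nom=st(16.5,0,113.4);print("nom",nom.round(4),proj(a,nom),proj(b,nom))
for P in ([.3718,-.1309,.0497],[.3769,-.2787,.0472],[.5707,-.1235,.1365],[.4634,-.1259,.0776],[.4709,-.2782,.0763],[.4433,-.2037,.0637]): print(tost(P).round(1))
print(R.from_rotvec(env.get_state()["eef_rot"]).as_matrix().round(2))
for f in(1,-1):
    T=tool(30,YAW,f);plan(T,nom-T[:,2]*.09)
E
```

```text
handle [ 0.4971 -0.2022  0.1118] 0.0009755135077752101 [ 18.1  -2.2 111.8]
nom [ 0.4955 -0.2001  0.1134] [297.16248676 182.159124  ] [331.27797771 205.60740996]
[-104.3   74.1   49.7]
[-105.1  -73.7   47.2]
[ 94.7  73.6 136.5]
[-12.6  75.5  77.6]
[-11.2 -77.   76.3]
[-35.8  -1.5  63.7]
[[ 0.95  0.33 -0.  ]
 [ 0.33 -0.95  0.  ]
 [-0.   -0.   -1.  ]]
turn [-0.287  0.213 -0.795] deg 78.4 | shift old axes [ 0.9005 -0.4053  0.0994] new axes [0.6471 0.5964 0.4588] mm 397.0
turn [0.23  0.31  1.155] deg 109.6 | shift old axes [ 0.9005 -0.4053  0.0994] new axes [-0.6471 -0.5964  0.4588] mm 397.0
```

```bash
python3 -m pendant '[[[0.112,-0.05,-0.02,0,0,0,1],[0.112,-0.05,0,0,0,0,1],[0.112,-0.05,0,0,0,0,1],[0.112,-0.05,0,0,0,0,1]]]'
python3 -m pendant '[[[0.112,-0.05,0,0,0,0,0.6],[0.112,-0.05,0,0,0,0,0.6],[0.112,-0.05,0,0,0,0,0.6],[0.112,-0.05,0,0,0,0,0.6]]]'
python3 -m pendant '[[[0,0,0,-0.036,0.0266,-0.0994,0.6],[0,0,0,-0.036,0.0266,-0.0994,0.6],[0,0,0,-0.036,0.0266,-0.0994,0.6],[0,0,0,-0.036,0.0266,-0.0994,0.6]]]'
python3 -m pendant '[[[0,0,0,-0.036,0.0266,-0.0994,0.6],[0,0,0,-0.036,0.0266,-0.0994,0.6],[0,0,0,-0.036,0.0266,-0.0994,0.6],[0,0,0,-0.036,0.0266,-0.0994,0.6],[0,0,0,0,0,0,0.6]]]'
python3 -c "
from h import *
T=tool(30,YAW);b=np.array([.4963,-.2012,.1126]);plan(T,b+T[:,2]*-.045);plan(T,b+T[:,2]*.0125);print(env.get_state()['joint_positions'])"
```

```text
time_s: 0.8
ee_pos: [0.3072, -0.3376, 0.2394]
eef_rot: [3.098, 0.518, 0.0]
force: [0.4, -0.9, -0.7]
width: 0.998
grasp_force: 0.0
time_s: 1.3
ee_pos: [0.4507, -0.2035, 0.2394]
eef_rot: [3.098, 0.519, 0.0]
force: [0.9, -0.6, -0.4]
width: 0.602
grasp_force: 0.0
time_s: 1.8
ee_pos: [0.4496, -0.2043, 0.2394]
eef_rot: [2.597, 1.363, 0.296]
force: [0.1, -0.4, -0.3]
width: 0.6
grasp_force: 0.0
time_s: 2.42
ee_pos: [0.4484, -0.2051, 0.2386]
eef_rot: [1.894, 1.966, 0.527]
force: [-0.6, -0.6, -0.1]
width: 0.596
grasp_force: 0.0
turn [ 0.     0.001 -0.002] deg 0.2 | shift old axes [ 0.0051 -0.0537  0.2204] new axes [ 0.0048 -0.0536  0.2204] mm 90.8
turn [ 0.     0.001 -0.002] deg 0.2 | shift old axes [ 0.0054 -0.0537  0.3641] new axes [ 0.0048 -0.0536  0.3642] mm 147.2
[-0.61725255 -0.09086348 -0.47261219  0.7588902   0.309049    0.98446612]
```

Precise. I approach to 45 mm short of the grasp and check with a picture.

```bash
python3 -m pendant '[[[0.005,-0.054,0.1,0,0,0,0.6],[0,0,0.08,0,0,0,0.6],[0,0,0.04,0,0,0,0.6],[0,0,0,0,0,0,0.6]]]'
python3 -c "
from h import *
T=tool(30,YAW);b=np.array([.4963,-.2012,.1126]);plan(T,b+T[:,2]*.0125)
a=snap('side')['image'][140:220,250:350];c=snap('top')['image'][160:240,290:390]
f=lambda i:cv2.resize(i,(400,320),interpolation=cv2.INTER_CUBIC)
cv2.imwrite('pics/g1.png',np.hstack([f(a),f(c)])[:,:,::-1])"
```

```text
time_s: 2.92
ee_pos: [0.4749, -0.2011, 0.1511]
eef_rot: [1.892, 1.97, 0.527]
force: [-0.3, -0.3, -0.5]
width: 0.602
grasp_force: 0.0
turn [-0.001 -0.    -0.   ] deg 0.1 | shift old axes [-0.0025 -0.0017  0.1413] new axes [-0.0024 -0.0018  0.1413] mm 56.5
```

View pics/g1.png

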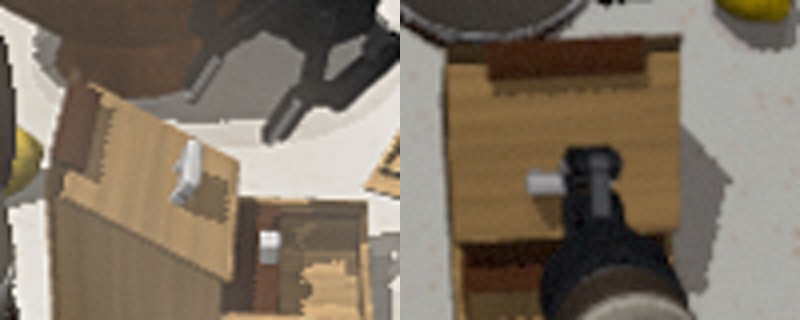

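The fingers straddle the bar, at side crop (185,170), with tips at crop (200,90) and (270,130). The top view shows them over the bar. I go in and grip.

```bash
python3 -m pendant '[[[-0.0025,-0.0018,0.05,0,0,0,0.6],[0,0,0.05,0,0,0,0.6],[0,0,0.03,0,0,0,0.6],[0,0,0.011,0,0,0,0.6],[0,0,0,0,0,0,0.6]]]' 60
python3 -m pendant '[[[0,0,0,0,0,0,0.35],[0,0,0,0,0,0,0.2],[0,0,0,0,0,0,0],[0,0,0,0,0,0,0],[0,0,0,0,0,0,0]]]' 60
python3 -c "
from h import *
T=tool(30,YAW);b=np.array([.4963,-.2012,.1126]);plan(T,b+T[:,2]*.0125)"
```

```text
time_s: 3.65
ee_pos: [0.5028, -0.2019, 0.1035]
eef_rot: [1.889, 1.968, 0.528]
force: [0.1, 0.1, -0.8]
width: 0.599
grasp_force: 0.0
time_s: 4.28
ee_pos: [0.5027, -0.202, 0.1039]
eef_rot: [1.888, 1.968, 0.528]
force: [-4.1, 0.1, 6.1]
width: 0.122
grasp_force: 59.1
turn [0.002 0.001 0.001] deg 0.2 | shift old axes [ 0.0027 -0.0029  0.0044] new axes [ 0.0027 -0.0029  0.0044] mm 2.4
```

```bash
python3 -m pendant '[[[0,0.0015,-0.01,0.0333,0,0,0],[0,0.0015,-0.01,0.0333,0,0,0],[0,0.0015,-0.01,0.0333,0,0,0],[0,0,0,0,0,0,0]]]'
python3 -m pendant '[[[0,0.0015,-0.01,0.0333,0,0,0],[0,0,0,0,0,0,0],[0,0,0,0,0,0,0]]]'
python3 -c "
from h import *
s=env.get_state();Z=R.from_rotvec(s['eef_rot']).as_matrix()[:,2];print('tilt',np.degrees(np.arccos(-Z[2])))
snap('side','pics/tip_s.png')
a=cv2.imread('pics/tip_s.png')[130:230,250:350]
cv2.imwrite('pics/tip.png',cv2.resize(a,(600,600),interpolation=cv2.INTER_CUBIC))"
```

```text
time_s: 4.78
ee_pos: [0.4998, -0.2021, 0.1152]
eef_rot: [1.979, 2.063, 0.383]
force: [0.2, 0.4, 0.6]
width: 0.124
grasp_force: 58.8
time_s: 5.15
ee_pos: [0.4981, -0.202, 0.1185]
eef_rot: [2.009, 2.093, 0.334]
force: [0.8, -0.4, 0.7]
width: 0.127
grasp_force: 59.1
tilt 18.216549265542678
```

View pics/tip.png

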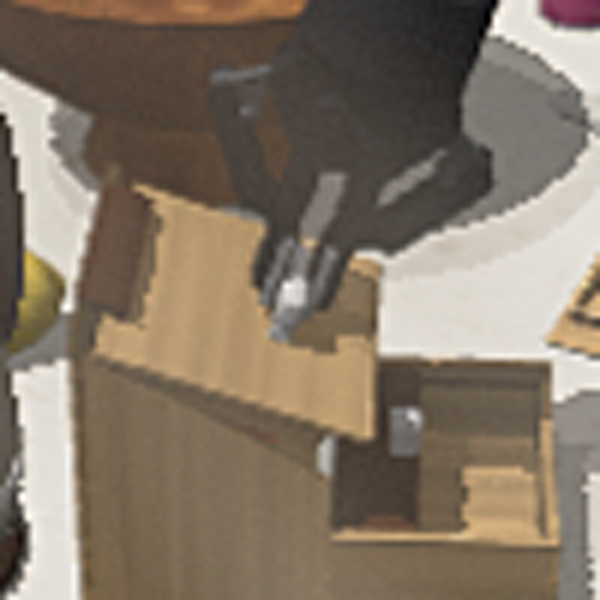

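The lid is tipped 12° with its rear edge still under the catch, at crop (100,350), and the grip is at crop (292,295). Its front is clear of the pane. Now I draw it out forwards, then lift.

```bash
python3 -m pendant '[[[0,-0.0143,-0.0046,0,0,0,0],[0,-0.0143,-0.0046,0,0,0,0],[0,-0.0135,-0.007,0,0,0,0],[0,-0.0135,-0.007,0,0,0,0],[0,0,0,0,0,0,0]]]'
python3 -m pendant '[[[0,0.005,-0.03,0,0,0,0],[0,0.02,-0.06,0,0,0,0],[0,0.03,-0.1,0,0,0,0],[0,0.03,-0.1,0,0,0,0],[0,0,0,0,0,0,0]]]'
python3 - <<'E'
from h import *
BY=np.deg2rad(-5.8)
T=tool(0,BY);bc=np.array([.475,.174,0]);ax=R.from_euler('z',BY).as_matrix()
lid=bc+[0,0,.036]; tcp=lid+ax@[-.0155,0,.010]
print("tcp target",tcp); plan(T,tcp+[0,0,.12]); plan(T,tcp)
E
```

```text
time_s: 5.82
ee_pos: [0.4734, -0.203, 0.1206]
eef_rot: [2.01, 2.094, 0.332]
force: [0.5, -0.2, -1.9]
width: 0.124
grasp_force: 58.8
time_s: 6.45
ee_pos: [0.473, -0.2043, 0.247]
eef_rot: [2.002, 2.088, 0.335]
force: [0.7, 0.7, -1.2]
width: 0.125
grasp_force: 58.8
tcp target [0.45957935 0.17556637 0.046     ]
turn [ 0.207 -0.01   0.091] deg 20.4 | shift old axes [ 0.9516 -0.0573  0.1872] new axes [ 0.9414 -0.1292  0.2025] mm 388.6
turn [ 0.207 -0.01   0.091] deg 20.4 | shift old axes [ 0.9538 -0.1532  0.4715] new axes [ 0.9414 -0.1292  0.5025] mm 430.0
```

```bash
python3 -m pendant '[[[0,0,0,0.0518,-0.0025,0.0228,0],[0,0,0,0.0518,-0.0025,0.0228,0],[0,0,0,0.0518,-0.0025,0.0228,0],[0,0,0,0.0518,-0.0025,0.0228,0],[0,0,0,0,0,0,0]]]'
python3 -m pendant '[[[0.06,-0.008,0,0,0,0,0],[0.118,-0.016,0,0,0,0,0],[0.118,-0.016,0,0,0,0,0],[0.118,-0.016,0,0,0,0,0],[0.118,-0.016,0,0,0,0,0]]]'
python3 -m pendant '[[[0.118,-0.016,0,0,0,0,0],[0.118,-0.016,0,0,0,0,0],[0.118,-0.016,0.05,0,0,0,0],[0.06,-0.01,0.05,0,0,0,0],[0,0,0,0,0,0,0]]]'
python3 - <<'E'
from h import *
BY=np.deg2rad(-5.8)
T=tool(0,BY);bc=np.array([.475,.174,0]);ax=R.from_euler('z',BY).as_matrix()
tcp=bc+[0,0,.036]+ax@[-.0155,0,.010]
plan(T,tcp)
a=snap('side','pics/l_s.png');b=snap('top','pics/l_t.png')
A=cv2.imread('pics/l_s.png')[160:400,200:400];B=cv2.imread('pics/l_t.png')[130:370,110:310]
cv2.imwrite('pics/l.png',cv2.resize(np.hstack([A,B]),(800,480)))
E
```

```text
time_s: 7.08
ee_pos: [0.471, -0.2026, 0.2399]
eef_rot: [-2.322, -2.099, 0.006]
force: [-0.4, 0.4, -1.8]
width: 0.125
grasp_force: 59.1
time_s: 7.7
ee_pos: [0.4624, 0.013, 0.2424]
eef_rot: [-2.325, -2.098, 0.003]
force: [1.1, 0.3, -1.4]
width: 0.121
grasp_force: 59.1
time_s: 8.32
ee_pos: [0.4547, 0.1798, 0.2017]
eef_rot: [-2.32, -2.101, 0.009]
force: [0.0, -0.3, -2.0]
width: 0.124
grasp_force: 59.1
turn [-0.008 -0.002  0.001] deg 0.8 | shift old axes [-0.0107  0.0182  0.389 ] new axes [-0.0093  0.0132  0.3892] mm 155.8
```

View pics/l.png

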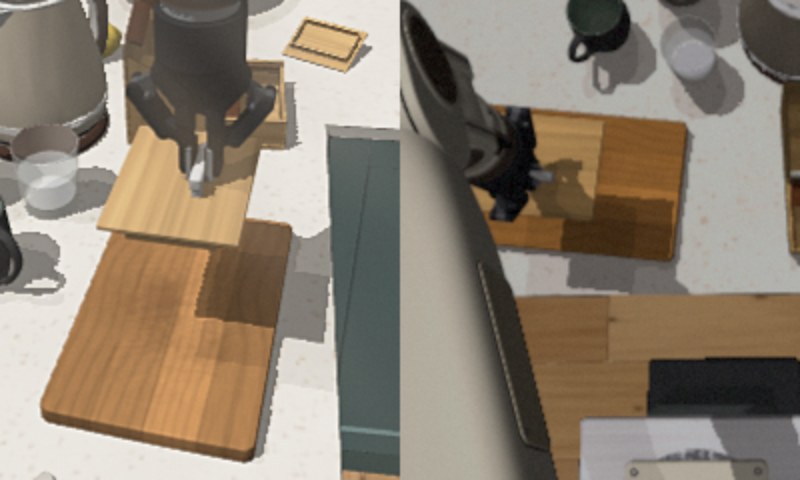

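The lid hangs level, aligned with the board, whose corners in the crop run from (45,412) to (290,228). The glass, at crop (45,180), is untouched. I lower, and do the last part slowly until it touches.

```bash
python3 -m pendant '[[[-0.005,0.007,0.08,-0.004,-0.001,0,0],[-0.005,0.007,0.12,-0.004,-0.001,0,0],[0,0,0.1,0,0,0,0],[0,0,0.06,0,0,0,0],[0,0,0.01,0,0,0,0]]]'
python3 -m pendant '[[[0,0,0.003,0,0,0,0],[0,0,0.003,0,0,0,0],[0,0,0.003,0,0,0,0],[0,0,0.003,0,0,0,0],[0,0,0,0,0,0,0]]]'
python3 -m pendant '[[[0,0,0.003,0,0,0,0],[0,0,0.002,0,0,0,0],[0,0,0,0,0,0,0]]]'
```

```text
time_s: 9.05
ee_pos: [0.461, 0.1733, 0.0548]
eef_rot: [2.334, 2.102, 0.001]
force: [-0.2, 0.8, -1.7]
width: 0.12
grasp_force: 59.0
time_s: 9.68
ee_pos: [0.4616, 0.175, 0.0507]
eef_rot: [2.331, 2.104, 0.004]
force: [0.1, -0.0, -1.7]
width: 0.125
grasp_force: 59.0
time_s: 10.05
ee_pos: [0.4616, 0.1749, 0.0485]
eef_rot: [2.331, 2.104, 0.004]
force: [0.0, 0.4, -2.3]
width: 0.123
grasp_force: 59.0
```

```bash
python3 -m pendant '[[[0,0,0.002,0,0,0,0],[0,0,0.002,0,0,0,0],[0,0,0.002,0,0,0,0],[0,0,0,0,0,0,0]]]'
python3 -m pendant '[[[0,0,0.002,0,0,0,0],[0,0,0.002,0,0,0,0],[0,0,0,0,0,0,0]]]'
```

```text
time_s: 10.55
ee_pos: [0.4617, 0.175, 0.0469]
eef_rot: [2.331, 2.104, 0.005]
force: [-1.8, -0.7, 4.2]
width: 0.128
grasp_force: 60.0
time_s: 10.92
ee_pos: [0.4618, 0.175, 0.0469]
eef_rot: [2.331, 2.104, 0.006]
force: [-6.4, -1.2, 17.0]
width: 0.123
grasp_force: 61.6
```

It is on the board. I ease off, release and rise, then look for the capsule.

```bash
python3 -m pendant '[[[0,0,-0.003,0,0,0,0],[0,0,0,0,0,0,0.2],[0,0,0,0,0,0,0.5],[0,0,0,0,0,0,0.5],[0,0,0,0,0,0,0.5]]]'
python3 -m pendant '[[[0,0,-0.05,0,0,0,0.5],[0,0,-0.12,0,0,0,0.5],[0,0,-0.15,0,0,0,0.5],[0,0,-0.15,0,0,0,0.7],[0,0,0,0,0,0,0.7]]]'
python3 - <<'E'
from h import *
a=snap('side','pics/k_s.png');b=snap('top','pics/k_t.png')
A=cv2.imread('pics/k_s.png')[140:240,250:350];B=cv2.imread('pics/k_t.png')[165:265,285:385]
cv2.imwrite('pics/k.png',cv2.resize(np.hstack([A,B]),(800,400),interpolation=cv2.INTER_CUBIC))
# copper mask candidates
for n,s,(x0,y0,x1,y1) in(("s",a,(250,140,350,240)),("t",b,(285,165,385,265))):
    h=cv2.cvtColor(s["image"][y0:y1,x0:x1],cv2.COLOR_RGB2HSV)
    m=((h[...,0]<13)&(h[...,1]>110)&(h[...,2]>80)).astype(np.uint8)
    k,l,st_,c=cv2.connectedComponentsWithStats(m)
    for i in range(1,k):
        if st_[i,4]>6: print(n,(st_[i]+[x0,y0,0,0,0]).tolist(),c[i]+[x0,y0])
E
```

```text
time_s: 11.55
ee_pos: [0.4616, 0.1749, 0.0457]
eef_rot: [2.332, 2.104, 0.004]
force: [0.9, -0.7, -0.6]
width: 0.501
grasp_force: 0.0
time_s: 12.18
ee_pos: [0.4643, 0.1759, 0.2394]
eef_rot: [2.328, 2.101, 0.021]
force: [0.2, 0.4, -0.8]
width: 0.701
grasp_force: 0.0
s [286, 196, 8, 3, 17] [289.11764706 196.64705882]
t [320, 196, 13, 13, 95] [326.33684211 200.63157895]
```

View pics/k.png

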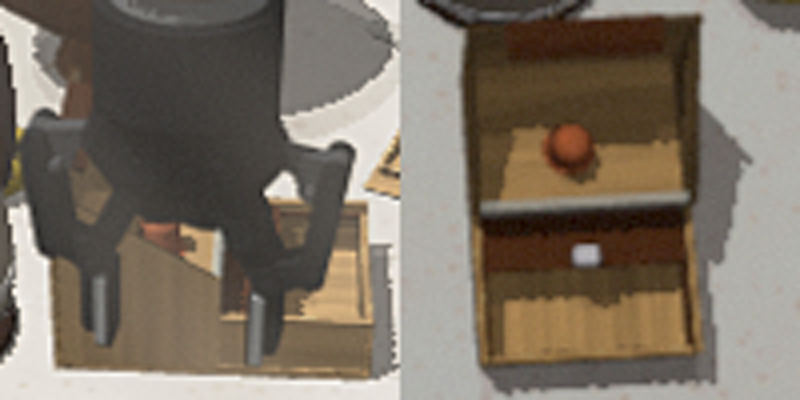

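The bin is open. The capsule, copper, is at top pixel (327.6,201), about mid-bin, and the pull is at top (331.5,228.5). The arm hides it from the side camera, so I move clear and turn the fingers to close along station y.

Run:
```python
from h import *
s=env.get_state();print(s["joint_positions"].round(2))
def down(yaw): # tool y along yaw direction
    Y=np.array([np.cos(yaw),np.sin(yaw),0]);Z=np.array([0,0,-1.]);return np.c_[np.cross(Y,Z),Y,Z]
for y in(YAW+np.pi/2,YAW-np.pi/2): plan(down(y),[.34,-.2,.25])
b=snap("top");print(tost(onz(b,(327.3,201.2),.052+.02)),tost(onz(b,(327.3,201.2),.052+.029)))
```

```text
[ 0.36  0.22 -0.01  1.33 -0.    2.04]
turn [ 3.000e-03  1.000e-03 -1.091e+00] deg 98.2 | shift old axes [-0.9632 -0.2059 -0.042 ] new axes [ 0.341  -0.9242 -0.0392] mm 394.3
turn [ 0.001 -0.003  0.909] deg 81.8 | shift old axes [-0.9632 -0.2059 -0.042 ] new axes [-0.341   0.9242 -0.0392] mm 394.3
[36.50729573  5.13305838 72.        ] [34.81673266  6.07540859 81.        ]
```

```bash
python3 -m pendant '[[[-0.138,-0.029,-0.006,0,0,0,0.7],[-0.138,-0.029,-0.006,0,0,0,0.7],[-0.138,-0.029,-0.006,0,0,0,0.7],[-0.138,-0.029,-0.006,0,0,0,0.7]]]'
python3 -m pendant '[[[-0.138,-0.029,-0.006,0,0,0,0.7],[-0.138,-0.029,-0.006,0,0,0,0.7],[-0.138,-0.029,-0.006,0,0,0,0.7],[0,0,0,0,0,0,0.7]]]'
python3 -m pendant '[[[0,0,0,0,0,-0.109,0.7],[0,0,0,0,0,-0.109,0.7],[0,0,0,0,0,-0.109,0.7],[0,0,0,0,0,-0.109,0.7],[0,0,0,0,0,-0.109,0.7]]]'
python3 -m pendant '[[[0,0,0,0,0,-0.109,0.7],[0,0,0,0,0,-0.109,0.7],[0,0,0,0,0,-0.109,0.7],[0,0,0,0,0,-0.109,0.7],[0,0,0,0,0,-0.109,0.7]]]'
python3 - <<'E'
from h import *
a=snap('side','pics/q_s.png');b=snap('top','pics/q_t.png')
A=cv2.imread('pics/q_s.png')[140:240,250:350];B=cv2.imread('pics/q_t.png')[165:265,285:385]
cv2.imwrite('pics/q.png',cv2.resize(np.hstack([A,B]),(800,400),interpolation=cv2.INTER_CUBIC))
for n,s,(x0,y0,x1,y1) in(("s",a,(250,140,350,240)),("t",b,(285,165,385,265))):
    h=cv2.cvtColor(s["image"][y0:y1,x0:x1],cv2.COLOR_RGB2HSV)
    m=((h[...,0]<13)&(h[...,1]>110)&(h[...,2]>80)).astype(np.uint8)
    k,l,st_,c=cv2.connectedComponentsWithStats(m)
    for i in range(1,k):
        if st_[i,4]>6: print(n,(st_[i]+[x0,y0,0,0,0]).tolist(),c[i]+[x0,y0])
E
```

```text
time_s: 12.82
ee_pos: [0.3904, -0.0415, 0.2411]
eef_rot: [-2.33, -2.104, 0.0]
force: [0.9, -0.4, -0.5]
width: 0.699
grasp_force: 0.0
time_s: 13.32
ee_pos: [0.3386, -0.204, 0.2481]
eef_rot: [-2.339, -2.094, -0.002]
force: [-0.1, 0.5, -0.6]
width: 0.704
grasp_force: 0.0
time_s: 13.95
ee_pos: [0.3404, -0.1997, 0.2483]
eef_rot: [-1.237, -2.886, -0.005]
force: [-0.3, -0.2, -0.1]
width: 0.699
grasp_force: 0.0
time_s: 14.58
ee_pos: [0.3404, -0.1997, 0.2483]
eef_rot: [0.073, -3.141, -0.005]
force: [-0.1, -0.4, -0.5]
width: 0.701
grasp_force: 0.0
s [285, 192, 9, 6, 40] [289.25  194.825]
t [321, 196, 13, 13, 94] [326.42553191 200.60638298]
```

View pics/q.png

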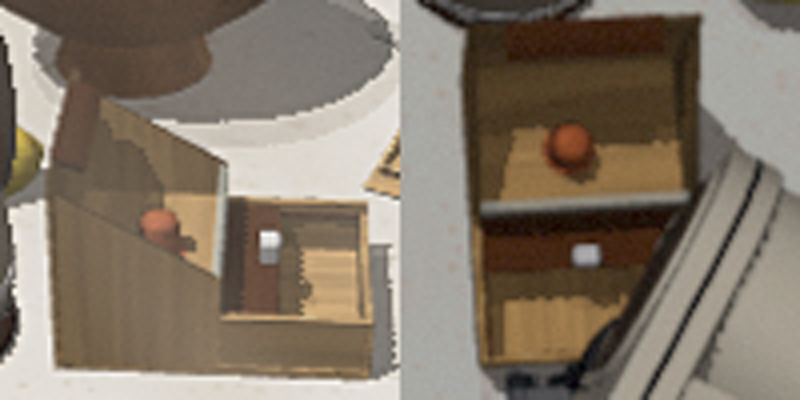

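The capsule stands upright. Its dome is centred at about side (289.5,194.8) and top (327.5,200.7).

Run:
```python
from h import *
a=snap('side');b=snap('top')
P,e=tri(a,(289.4,194.3),b,(327.3,200.8));print(P,e,tost(P))
P,e=tri(a,(317.0,198.9),b,(331.3,228.3));print('pull',P,e,tost(P))
```

```text
[ 0.51544349 -0.19366144  0.07803239] 0.00045164012466137704 [36.70061282  5.67026524 78.03239229]
pull [ 0.44188373 -0.20350492  0.06216886] 0.0009837262892184553 [-37.19492376  -1.21319769  62.16886234]
```

```bash
cat >> h.py <<'E'
def toolv(tilt):  # closes along station y, tool leaning so body is towards the robot
    t=np.deg2rad(tilt);Y=Rs@[0,1,0];Z=Rs@[np.sin(t),0,-np.cos(t)];return np.c_[np.cross(Y,Z),Y,Z]
E
python3 -c "
from h import *
T=toolv(10);plan(T,st(37.9,5.7,165));print(T.T@[0,0,-.107/.4])"
```

```text
turn [ 0.001 -0.111 -0.002] deg 10.0 | shift old axes [-4.404e-01 -2.000e-04  2.101e-01] new axes [-0.3974 -0.0009  0.2831] mm 195.2
[0.04645089 0.         0.26343607]
```

```bash
python3 -m pendant '[[[-0.11,0,0,0,-0.056,-0.002,0.65],[-0.11,0,-0.005,0.001,-0.055,0,0.65],[-0.11,0,0.06,0,0,0,0.65],[-0.08,0,0.1,0,0,0,0.65],[0,0,0,0,0,0,0.65]]]'
python3 -c "
from h import *
T=toolv(10);plan(T,st(37.9,5.7,165));plan(T,st(37.9,5.7,58));print(env.get_state()['joint_positions'].round(2))"
```

```text
time_s: 15.4
ee_pos: [0.5141, -0.1925, 0.202]
eef_rot: [-0.062, 2.971, 0.01]
force: [-0.4, -0.4, -0.2]
width: 0.653
grasp_force: 0.0
turn [ 0.002 -0.003  0.001] deg 0.3 | shift old axes [ 0.0096 -0.0032  0.0922] new axes [ 0.01   -0.0029  0.0922] mm 37.1
turn [ 0.002 -0.003  0.001] deg 0.3 | shift old axes [ 0.0549 -0.004   0.3558] new axes [ 0.0564 -0.0029  0.3556] mm 144.0
[-0.4   0.23 -0.1   1.09  0.08 -0.44]
```

```bash
python3 -m pendant '[[[0.01,-0.003,0.09,0,0,0,0.65],[0.02,0,0.11,0,0,0,0.65],[0.014,0,0.08,0,0,0,0.65],[0.007,0,0.04,0,0,0,0.65],[0.004,0,0.025,0,0,0,0.65]]]'
python3 -m pendant '[[[0.001,0,0.01,0,0,0,0.65],[0,0,0,0,0,0,0.65]]]'
python3 -c "
from h import *
plan(toolv(10),st(37.9,5.7,58))"
```

```text
time_s: 16.02
ee_pos: [0.5161, -0.1952, 0.0664]
eef_rot: [-0.06, 2.965, 0.005]
force: [-1.1, 0.2, -0.2]
width: 0.653
grasp_force: 0.0
time_s: 16.27
ee_pos: [0.5177, -0.1956, 0.0634]
eef_rot: [-0.062, 2.963, 0.004]
force: [-0.3, -0.0, -0.2]
width: 0.655
grasp_force: 0.0
turn [-0.001  0.002  0.001] deg 0.2 | shift old axes [0.0049 0.0052 0.0129] new axes [0.0049 0.0052 0.0129] mm 5.9
```

```bash
python3 -m pendant '[[[0.005,0.005,0.006,0,0,0,0.65],[0,0,0.006,0,0,0,0.65],[0,0,0,0,0,0,0.65]]]' 25
python3 -m pendant '[[[0,0,0,0,0,0,0.5],[0,0,0,0,0,0,0.42],[0,0,0,0,0,0,0.3],[0,0,0,0,0,0,0.1],[0,0,0,0,0,0,0.1]]]' 25
```

```text
time_s: 16.65
ee_pos: [0.5161, -0.1934, 0.0576]
eef_rot: [-0.062, 2.964, 0.004]
force: [0.3, -0.5, 0.3]
width: 0.652
grasp_force: 0.0
time_s: 17.27
ee_pos: [0.5164, -0.1935, 0.0579]
eef_rot: [-0.062, 2.963, 0.004]
force: [-0.5, -0.3, 2.7]
width: 0.33
grasp_force: 24.8
```

```bash
python3 -m pendant '[[[-0.004,0,-0.025,0,0,0,0.1],[-0.014,0,-0.08,0,0,0,0.1],[-0.021,0,-0.12,0,0,0,0.1],[-0.011,0,-0.06,0,0,0,0.1],[0,0,0,0,0,0,0.1]]]'
python3 -c "
from h import *
T=toolv(10);plan(T,st(-67,2,120));print('then z',T.T@[0,0,-.08/.4])
snap('side','pics/u.png')
cv2.imwrite('pics/u2.png',cv2.resize(cv2.imread('pics/u.png')[120:240,250:370],(480,480)))"
```

```text
time_s: 17.9
ee_pos: [0.5175, -0.1941, 0.1765]
eef_rot: [-0.062, 2.958, 0.001]
force: [0.0, -0.9, -0.3]
width: 0.33
grasp_force: 24.7
turn [-0.002  0.005  0.001] deg 0.5 | shift old axes [ 0.2858 -0.0068  0.091 ] new axes [ 0.285  -0.0078  0.0933] mm 120.0
then z [0.03472964 0.         0.19696155]
```

View pics/u2.png

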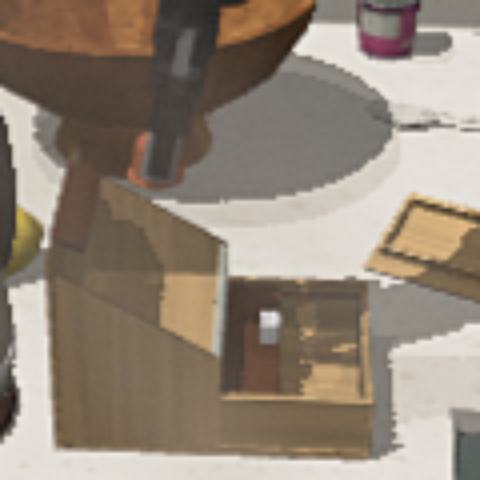

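The capsule is held upright between the pads at crop (155,160), clear of the bin. I move over the well and lower it.

```bash
python3 -m pendant '[[[0.06,-0.003,-0.011,-0.001,0.003,0,0.1],[0.1,-0.003,-0.018,-0.001,0.002,0.001,0.1],[0.097,-0.002,-0.016,0,0,0,0.1],[0,0,0,0,0,0,0.1]]]'
python3 -m pendant '[[[0.012,0,0.069,0,0,0,0.1],[0.012,0,0.069,0,0,0,0.1],[0,0,0,0,0,0,0.1]]]'
python3 -c "
from h import *
T=toolv(10);plan(T,st(-67,2,17))"
```

```text
time_s: 18.45
ee_pos: [0.4079, -0.2, 0.1714]
eef_rot: [-0.057, 2.977, 0.013]
force: [0.4, 0.3, 0.4]
width: 0.329
grasp_force: 24.7
time_s: 18.82
ee_pos: [0.4096, -0.1994, 0.1146]
eef_rot: [-0.061, 2.977, 0.014]
force: [-0.0, -0.5, -0.1]
width: 0.333
grasp_force: 24.7
turn [ 0.004 -0.007  0.   ] deg 0.7 | shift old axes [ 0.0342 -0.0069  0.2417] new axes [ 0.0369 -0.0054  0.2413] mm 97.7
```

```bash
python3 -m pendant '[[[0.009,-0.003,0.06,0.003,-0.006,0,0.1],[0.012,-0.002,0.08,0,0,0,0.1],[0.01,0,0.06,0,0,0,0.1],[0.006,0,0.038,0,0,0,0.1],[0,0,0,0,0,0,0.1]]]'
python3 -m pendant '[[[0.0004,0,0.0025,0,0,0,0.1],[0.0004,0,0.0025,0,0,0,0.1],[0,0,0,0,0,0,0.1]]]'
python3 -c "
from h import *
T=toolv(10);plan(T,st(-67,2,14))"
```

```text
time_s: 19.45
ee_pos: [0.4137, -0.2025, 0.0206]
eef_rot: [-0.06, 2.964, 0.004]
force: [-0.1, 0.5, 0.3]
width: 0.327
grasp_force: 24.7
time_s: 19.82
ee_pos: [0.4142, -0.203, 0.0197]
eef_rot: [-0.06, 2.961, 0.001]
force: [-0.5, 0.4, -0.4]
width: 0.326
grasp_force: 24.7
turn [-0.002  0.003  0.   ] deg 0.3 | shift old axes [0.0079 0.0041 0.0132] new axes [0.0078 0.0041 0.0132] mm 6.4
```

```bash
python3 -m pendant '[[[0.005,0.002,0.006,-0.001,0.002,0,0.1],[0.002,0,0.004,0,0,0,0.1],[0,0,0.002,0,0,0,0.1],[0,0,0,0,0,0,0.1]]]'
python3 -m pendant '[[[0,0,0.002,0,0,0,0.1],[0,0,0.0015,0,0,0,0.1],[0,0,0,0,0,0,0.1]]]'
python3 -c "
from h import *
T=toolv(10);plan(T,st(-67,2,14))"
```

```text
time_s: 20.32
ee_pos: [0.4116, -0.2021, 0.0139]
eef_rot: [-0.06, 2.966, 0.005]
force: [0.0, 0.1, 1.0]
width: 0.325
grasp_force: 24.9
time_s: 20.7
ee_pos: [0.4118, -0.2021, 0.0138]
eef_rot: [-0.06, 2.965, 0.004]
force: [-7.3, 1.0, 17.3]
width: 0.328
grasp_force: 26.8
turn [-0.     0.001  0.   ] deg 0.1 | shift old axes [-0.0006  0.0014 -0.0004] new axes [-0.0006  0.0014 -0.0004] mm 0.6
```

```bash
python3 -m pendant '[[[-0.0006,0,-0.0035,0,0,0,0.1],[0,0,0,0,0,0,0.36],[0,0,0,0,0,0,0.42],[0,0,0,0,0,0,0.55],[0,0,0,0,0,0,0.6]]]'
python3 -m pendant '[[[-0.004,0,-0.025,0,0,0,0.6],[-0.012,0,-0.07,0,0,0,0.6],[-0.02,0,-0.11,0,0,0,0.6],[-0.02,0,-0.11,0,0,0,0.6],[0,0,0,0,0,0,0.6]]]'
python3 - <<'E'
from h import *
plan(toolv(0),st(-37,-1,110))
a=snap('side','pics/w_s.png');b=snap('top','pics/w_t.png')
A=cv2.imread('pics/w_s.png')[140:240,250:350];B=cv2.imread('pics/w_t.png')[165:265,285:385]
cv2.imwrite('pics/w.png',cv2.resize(np.hstack([A,B]),(800,400),interpolation=cv2.INTER_CUBIC))
E
```

```text
time_s: 21.32
ee_pos: [0.412, -0.202, 0.0138]
eef_rot: [-0.06, 2.966, 0.005]
force: [0.7, -0.3, 0.0]
width: 0.6
grasp_force: 0.0
time_s: 21.95
ee_pos: [0.4151, -0.2037, 0.1467]
eef_rot: [-0.06, 2.957, -0.003]
force: [-0.6, 0.1, -0.6]
width: 0.6
grasp_force: 0.0
turn [-0.004  0.117  0.   ] deg 10.5 | shift old axes [-0.0495 -0.0013  0.1027] new axes [-0.0674 -0.0018  0.0919] mm 45.6
```

View pics/w.png

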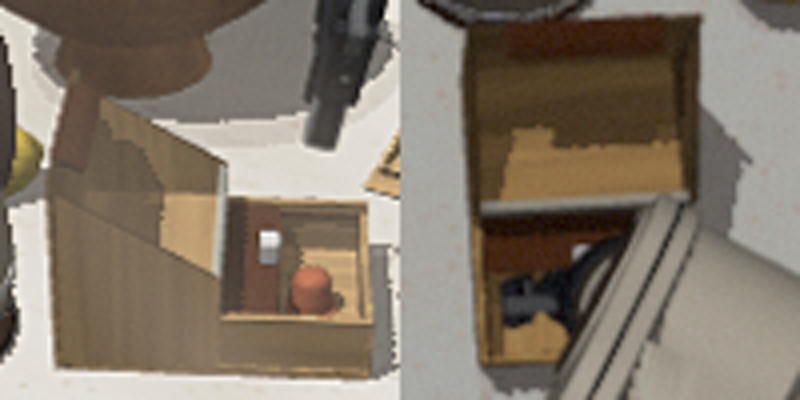

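The capsule stands upright on the well's floor at side (328,212). The pull is at side (317,201.5). I approach the pull.

```bash
python3 -c "
from h import *
T=toolv(10);plan(T,st(-35.8,-1,110));print(T.T@[0,0,-.061/.4])"
python3 -m pendant '[[[-0.03,0,0.02,-0.002,0.006,0,0.55],[-0.04,0,0.03,0,0,0,0.55],[0,0,0,0,0,0,0.5]]]'
python3 -c "
from h import *
T=toolv(10);plan(T,st(-35.8,-1,110));plan(T,st(-35.8,-1,49))"
```

```text
turn [-0.001  0.002  0.   ] deg 0.2 | shift old axes [-0.0617 -0.0057  0.0942] new axes [-0.062  -0.0059  0.094 ] mm 45.1
[0.02648135 0.         0.15018318]
time_s: 22.42
ee_pos: [0.4431, -0.2, 0.1247]
eef_rot: [-0.062, 2.978, 0.012]
force: [0.1, -0.5, -0.8]
width: 0.497
grasp_force: 0.0
turn [ 0.003 -0.008  0.001] deg 0.7 | shift old axes [ 0.0058 -0.0083  0.0362] new axes [ 0.0062 -0.0081  0.0362] mm 15.1
turn [ 0.003 -0.008  0.001] deg 0.7 | shift old axes [ 0.0305 -0.009   0.1867] new axes [ 0.0327 -0.0081  0.1864] mm 75.8
```

```bash
python3 -m pendant '[[[0.005,-0.008,0.036,0.002,-0.006,0,0.5],[0.012,0,0.07,0,0,0,0.5],[0.009,0,0.05,0,0,0,0.5],[0.003,0,0.02,0,0,0,0.5],[0,0,0,0,0,0,0.5]]]'
python3 -c "
from h import *
T=toolv(10);plan(T,st(-35.8,-1,49))"
```

```text
time_s: 23.05
ee_pos: [0.4433, -0.2036, 0.055]
eef_rot: [-0.06, 2.967, 0.006]
force: [-0.3, -0.8, -0.3]
width: 0.501
grasp_force: 0.0
turn [ 0. -0.  0.] deg 0.0 | shift old axes [0.0027 0.0009 0.0147] new axes [0.0027 0.0009 0.0147] mm 6.0
```

```bash
python3 -m pendant '[[[0.002,0,0.009,0,0,0,0.5],[0.001,0,0.005,0,0,0,0.4],[0,0,0,0,0,0,0.25],[0,0,0,0,0,0,0.05],[0,0,0,0,0,0,0.05]]]' 50
python3 -m pendant '[[[0,0,0,0,0,0,0.05]]]'
```

```text
time_s: 23.68
ee_pos: [0.444, -0.2037, 0.0504]
eef_rot: [-0.06, 2.964, 0.005]
force: [-0.8, 1.4, 3.8]
width: 0.19
grasp_force: 49.8
time_s: 23.8
ee_pos: [0.444, -0.2038, 0.0503]
eef_rot: [-0.06, 2.965, 0.005]
force: [-0.6, 1.6, 5.0]
width: 0.191
grasp_force: 49.9
```

```bash
python3 -m pendant '[[[0.0098,0,-0.0017,0,0,0,0.05],[0.0197,0,-0.0035,0,0,0,0.05],[0.0197,0,-0.0035,0,0,0,0.05],[0.0197,0,-0.0035,0,0,0,0.05],[0.0197,0,-0.0035,0,0,0,0.05]]]'
python3 -m pendant '[[[0.0197,0,-0.0035,0,0,0,0.05],[0.0197,0,-0.0035,0,0,0,0.05],[0,0,0,0,0,0,0.05]]]'
python3 -c "
from h import *
print(tost(env.get_state()['ee_pos']))"
```

```text
time_s: 24.42
ee_pos: [0.4077, -0.2053, 0.0503]
eef_rot: [-0.06, 2.964, 0.005]
force: [1.2, 2.4, 5.5]
width: 0.19
grasp_force: 49.9
time_s: 24.8
ee_pos: [0.3909, -0.206, 0.0503]
eef_rot: [-0.059, 2.965, 0.004]
force: [-1.3, 2.5, 8.9]
width: 0.195
grasp_force: 50.3
[-88.24016543  -1.65470286  50.28815858]
```

Moved 53 mm so far. I continue in small steps until it reaches the stop.

```bash
python3 -m pendant '[[[0.005,0,-0.0009,0,0,0,0.05],[0.005,0,-0.0009,0,0,0,0.05],[0,0,0,0,0,0,0.05]]]'
python3 -m pendant '[[[0.005,0,-0.0009,0,0,0,0.05],[0.0025,0,-0.0004,0,0,0,0.05],[0,0,0,0,0,0,0.05]]]'
```

```text
time_s: 25.18
ee_pos: [0.3879, -0.2061, 0.0503]
eef_rot: [-0.06, 2.964, 0.005]
force: [2.1, 4.2, 6.6]
width: 0.19
grasp_force: 50.0
time_s: 25.55
ee_pos: [0.3877, -0.2062, 0.0504]
eef_rot: [-0.062, 2.959, 0.006]
force: [11.9, 3.5, -4.7]
width: 0.187
grasp_force: 49.3
```

It has reached the stop: no further travel, and resistance up to 12 N. I release and rise clear, then check by measurement.

```bash
python3 -m pendant '[[[-0.004,0,0.0007,0,0,0,0.05],[0,0,0,0,0,0,0.3],[0,0,0,0,0,0,0.5],[0,0,0,0,0,0,0.5]]]'
python3 -m pendant '[[[-0.005,0,-0.03,0,0,0,0.5],[-0.015,0,-0.1,0,0,0,0.5],[-0.02,0,-0.14,0,0,0,0.5],[-0.02,0,-0.14,0,0,0,0.5],[0,0.15,-0.02,0,0,0,0.5]]]'
python3 -m pendant '[[[0,-0.15,0,0,0,0,0.5],[0,-0.15,0,0,0,0,0.5],[0,-0.15,0,0,0,0,0.5],[0,-0.15,0,0,0,0,0.5],[0,0,0,0,0,0,0.5]]]'
python3 - <<'E'
from m import *
a=snap("side");b=snap("top")
pr=st(-92,0,62.5);print("expect",proj(a,pr),proj(b,pr))
for s in(a,b):
    u,v=proj(s,pr).astype(int);print('pull');grey(s,(u-12,v-7,u+12,v+7))
# lid on board: handle centre expected, and glass/mug change from start
for n,s,bx in(("side",a,(220,250,350,330)),("top",b,(140,180,260,265))): print("lid handle",n);grey(s,bx)
for f,s,boxes in(("pics/s1.png",a,((208,222,240,268),(165,250,212,306))),("pics/t1.png",b,((240,138,272,172),(193,120,226,163)))):
    i=cv2.imread(f)[:,:,::-1]
    for x0,y0,x1,y1 in boxes: print("diff",np.abs(i[y0:y1,x0:x1].astype(int)-s["image"][y0:y1,x0:x1]).mean().round(1))
E
```

```text
time_s: 26.05
ee_pos: [0.3854, -0.2063, 0.0495]
eef_rot: [-0.059, 2.967, 0.004]
force: [0.4, -0.0, -0.2]
width: 0.503
grasp_force: 0.0
time_s: 26.68
ee_pos: [0.381, -0.15, 0.2296]
eef_rot: [-0.049, 2.955, -0.005]
force: [1.3, 1.7, 0.3]
width: 0.5
grasp_force: 0.0
time_s: 27.3
ee_pos: [0.3867, -0.39, 0.2232]
eef_rot: [-0.053, 2.966, 0.003]
force: [0.2, 0.9, 0.2]
width: 0.5
grasp_force: 0.0
expect [337.13945852 199.71702889] [332.38102409 248.81096532]
pull
[17, 0, 7, 14, 72] [345.32 196.9 ]
[10, 7, 6, 7, 24] [337.5  201.17]
pull
[10, 6, 6, 4, 21] [332.62 248.57]
lid handle side
[0, 0, 18, 15, 231] [227.54 256.29]
[0, 0, 130, 80, 2856] [274.24 274.65]
[121, 30, 9, 50, 241] [346.53 311.37]
[71, 40, 11, 22, 112] [295.96 300.33]
[0, 49, 10, 5, 40] [223.88 301.27]
lid handle top
[0, 0, 120, 85, 2258] [201.86 220.89]
[42, 41, 20, 5, 69] [191.71 222.84]
diff 1.4
diff 1.8
diff 4.7
diff 4.3
```

Run:
```python
from h import *
a=snap("side");b=snap("top")
print("pull then/now x:",tost(onz(b,(331.11,228.42),.0625))[0],tost(onz(b,(332.62,248.57),.0625))[0])
P,e=tri(a,(296,300.3),b,(191.7,222.8));print("lid handle",P,e)
A=R.from_euler('z',np.deg2rad(-5.8)).as_matrix();print("in board",A.T@(P-[.475,.174,0]))
```

```text
pull then/now x: -37.03800122322841 -91.39265754522853
lid handle [0.46172547 0.17622138 0.06232607] 0.0022503875981095254
in board [-0.01343106  0.00086853  0.06232607]
```

```bash
python3 -c "
from workcell import env
print(env.finish_job())"
```

```text
the job is handed in; nothing more can be done
None
```

I handed the job in at about 27 s with no verdict shown: the lid lies on the board handle up, the capsule was set upright in the well, the cover is at its stop (measured within about 1 mm of shut), and the glass and mug show no visible change.

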